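# Slide the breakfast carrier past the sprung gate into its bay

### The job

Put the wooden breakfast carrier away: with one finger hold the dock's sprung side gate open, swung outward, and while holding it there push the carrier along the slide past the gate's red stop tab, then on into the bay until it is fully home against the bumpers and the gate has sprung shut behind it. Only push: do not lift the carrier, do not ram it against the gate, keep off the salt shaker, spice jar and tub that ride in it, and leave the other things on the worktop where they are.

Things in the scene. Friction and masses are not known exactly. Their poses are not given: they have to be found in the camera images.
- dock: Aluminium slide fixed on the worktop, 430 long (x) x 144 wide (y); origin: centre of underside; the carrier travels to its +x. Bed top 6 mm above the worktop. Lane 126 wide, guides at y = +-63: far rail (+y) 51 high, full length; on -y a low kerb (3 thick, 22 high) from x = -213 to +49, then the bay's near rail (51 high) to +207. Heights are above the worktop.
- lane_mouth (a point): Middle of the slide bed's open loading end: dock (-215, 0, +6 mm). The bed behind the waiting carrier is free for fingers for 60 mm or more.
- bay_home (a point): Point on the bed where the carrier's origin lies when it is home: dock (+127, 0, +6 mm), fixed. The faces of the two rubber bumpers on the end stop are 67 mm ahead of it, at dock x = +194; the home carrier's rear wall is 67 mm behind it.
- gate (a joint): Angle of the sprung steel gate, a plate hinged along its foot (hinge line along dock x, at dock y = -69, 10 mm above the worktop). 0 = shut, upright; grows to 0.95 as its top tips outward, to dock -y. It always springs shut: a finger 33 mm above the hinge needs about 2 N to start it, under 4 N at 0.65 rad. Stop tab clear of the lane from 0.52 on; 0.65 is comfortable.
- gate_edge (a point): Middle of the gate's black rounded top edge, 84 mm above the worktop when shut. Plate 262 long, dock x = -214 to +48, just outside the kerb; its inner face is at dock y = -67 when shut. It can be held anywhere along its length by a finger that stands in the lane (behind the carrier) and pushes towards dock -y.
- stop_tab (a point): Tip of the gate's red stop tab; moves with the gate. Shut: dock x = +45 (6 thick), y = -41, tab 50 to 70 mm above the worktop; blocks the carrier both ways. Once the nose is past, the carrier's own side keeps the tab out (gate about 0.4) until its rear is past; then the gate springs shut behind it, with 12 mm between tab and the rear of a homed carrier.
- carrier: Open bamboo box, 134 long (its x, nose +x) x 120 wide x 66 high, walls 4; loose on the bed with 3 mm play each side, about 0.7 kg loaded. Origin: centre of underside. Starts in the lane, nose 10 to 60 mm short of the tab, its x along the dock's x. Push its rear wall (x = -67, full width, 6 to 72 mm above the worktop); the rear compartment holds only the low tub.
- salt: White salt shaker, 44 dia x 90 high, standing in a front compartment of the carrier (carrier x +36, y +29). Origin: centre of its underside.
- spice: Spice jar with green lid, 46 dia x 106 high, standing in the other front compartment (carrier x +36, y -29). Origin: centre of its underside.
- tub: Flat cream and blue tub, 105 x 63 x 26 high, lying in the carrier's rear compartment (carrier x -29, y 0). Origin: centre of its underside.
- mug: White mug, 88 dia (125 with handle) x 95 high, bystander. Origin: centre of its underside.
- pea_tin: Small green and white food tin, 58 dia x 72 high, bystander. Origin: centre of its underside.
- teaspoon: Steel teaspoon, 130 x 27 x 11, bystander lying beyond the bay end of the dock. Origin: centre of its underside.

How it is judged:
On the way, in this order (a step that is already met when the one before it is completed fails the run):
1. a finger holds the gate open while the carrier still stands short of the stop tab (value of joint gate above 0.4 rad and contact force between the fingers and gate above 0.3 N and x of carrier in the frame of dock below -0.018 m), for 0.1 s.
2. the carrier's nose is past the stop tab with the finger still holding the gate (x of carrier in the frame of dock above -0.016 m and contact force between the fingers and gate above 0.3 N and value of joint gate above 0.4 rad), for 0.05 s.
At the end, for the whole second after the job is handed in: The carrier rests flat on the slide bed within 8 mm of its home point against the bumpers, the gate is shut behind it (under 0.06 rad), and the shaker and the jar stand upright and the tub lies in the carrier (horizontal distance between carrier and bay_home below 0.008 m and z of carrier in the frame of dock below 0.01 m and value of joint gate below 0.06 rad and linear speed of carrier below 0.01 m/s and angle between each of salt, spice's own z axis and vertical below 0.2 rad and z of each of salt, spice, tub in the frame of carrier below 0.015 m); the robot touches nothing.
It fails at once if the carrier is lifted or tipped (height (world z) of carrier above 0.018 m or angle between carrier's own z axis and vertical above 0.12 rad).
It fails at once if the carrier is rammed against the gate (over 20 N) (contact force between carrier and gate above 20 N).
It fails at once if the shaker, jar or tub is pressed or lifted by the robot (contact force between any of the fingers, the arm and salt above 3 N or contact force between any of the fingers, the arm and spice above 3 N or contact force between any of the fingers, the arm and tub above 3 N or z of any of salt, spice, tub in the frame of carrier above 0.03 m).
It fails at once if a bystander is disturbed (moved over 20 mm) (distance of any of mug, pea_tin, teaspoon from where it was at the start of the episode above 0.02 m).
It also fails if it takes over 45 s, if anything falls off the work surface, if the arm or the gripper's body presses on something with over 40 N, if the wrist force passes 120 N, or if a joint passes its speed limit or range.

### The arm

A 6-joint arm with a two-finger parallel gripper is mounted at the origin on a cart in front of the work surface, level with it; the furniture and walls round the work are solid. World frame = base frame: x ahead of the robot, y to its left, z up, the work surface at z = 0. Lengths are in m, angles in rad, forces in N, time in s.
With the tool pointing down it reaches from about 0.3 to 0.775 m from the base axis. Payload 14.6 kg.
Tool frame: the origin (TCP) lies between the finger pads; the fingertips stand ctrl.tip_extent ahead of it and the grasp point (between the pads) lies 3 mm ahead of it (ctrl.tip_extent is the distance from the TCP to the fingertips, in m); z points along the fingers, y is the line along which they close (so a half turn about z gives the same grasp; the last joint's range is limited). The gripper opens to 94 mm and grips with 3 to 60 N. Pads are 16 mm wide; open, the fingers measure 119 mm over their backs; the gripper's body (75 mm by 177 mm) begins 78 mm behind the grasp point.
Start: joints at [1.253, 0.3, 1.521, -0, 1.321, -0.067], TCP at [0.136, 0.533, 0.227] pointing down, gripper open.
Joint ranges: [-3.03, 3.03], [-0.79, 2.21], [0.23, 2.52], [-1.04, 4.18], [0, 3.07], [-2.55, 2.55]. Speed limits (rad/s): [2.22, 2.22, 2.57, 3.14, 3.14, 3.14].

### API

Orientations are given as [roll, pitch, yaw] about the fixed x, y, z axes, in that order (R = Rz(yaw) Ry(pitch) Rx(roll)).
In Python, from station import ctrl, viewer, job gives the robot as it stands (ctrl), with the cameras (viewer) and the job (job).
- The arm moves only by the tool shift_gripper, called after "Request:" as name(argument=value, ...), one argument or row to a line, values as JSON. Schema: {"type":"object","properties":{"plan":{"type":"object","properties":{"ticks":{"type":"array","items":{"type":"array","items":{"type":"number"},"minItems":6,"maxItems":6},"minItems":1,"maxItems":10}},"additionalProperties":false,"required":["ticks"]},"aperture":{"type":"number"},"grip_n":{"type":"number"},"only":{"type":"string"},"quiet":{"type":"boolean"},"lines":{"type":"string"}},"required":["plan"],"additionalProperties":false}. plan is an object whose key "ticks" holds a list of rows, 1 to 10 of them, each of 6 numbers: dx, dy, dz in a scale on which 1.0 is 0.75 m, then a rotation vector rx, ry, rz in a scale on which 1.0 is pi rad; each row shifts and turns the commanded pose from where the row before left it, along the tool's axes as they then stand; what a row does not reach is not made up. A row lasts 1/10 s, in which the tool goes at most 0.05 m and 0.15 rad, less where a joint would pass 70% of its speed; a pose out of reach is approached as far as the arm can. aperture is the finger opening in m, set as the call begins (left out keeps the last). The fingers move at their own pace and stop on an object; grip_n is the grip in N (left out, the last holds). Time passes only in rows, so rows that do not move let the fingers close. The tool returns the time, the measured TCP pose, the force, the opening and the grip force at its end. only (a regular expression) keeps the lines of the reply that match it, lines (a string "A,B") keeps lines A to B, and quiet returns only ok. Input that does not fit is refused with a message, and nothing moves.
- ctrl.get_obs(): the state, without advancing time (a new reading comes with each control period).
- viewer.camera(name): name is "side" or "top"; returns a dict with "pixels" (384x512x3 uint8, blue, green, red), "fx", "fy", "cx", "cy" (pixels), "extrinsics" (4x4, takes a point from camera to world coordinates). Camera axes: x right, y up, looking along -z (the intrinsics and any distortion apply to the point x, -y, -z); pixel columns grow to the right and rows downward; lengths in m; the calibration is good to about 2 mm. A picture is of the moment at which its call begins. There is no depth.
- job.hand_in(): hands the job in; it is judged then, once.
The state is a dict: "time_s": time; "qpos": joint angles; "joint_vel": joint speeds; "tau": joint torques, N m; "ee_pos": TCP position; "eef_rot": TCP orientation; "force": force on the tool from outside, world axes, zero at the start; "moment": the same for the moment, N m; "grip_width": finger opening in m; "grip_force": force on a finger pad.
Only numpy, scipy, OpenCV 4.12 (cv2) and the standard library are available. Lean on these libraries where they do the work, as an engineer would, in place of code of your own. Each camera call takes 0.05 s, during which the arm holds its last target. There are 200 camera calls.

## Working session

There is one attempt and no reset: what is moved stays moved. The work goes in short steps, Python scripts to look and compute and a tool call to move; the robot and the scene stay as the last step left them, time stands still between calls to the robot, and variables do not carry over. Pictures are saved under pics/ and viewed, at most 13 in all, crops included, and the job is handed in when it is done.

```bash
ls; mkdir -p pics; python3 - <<'E'
from station import ctrl, viewer, job
import cv2
print(ctrl.get_obs(), ctrl.tip_extent)
for n in("side","top"):
    c=viewer.camera(n); cv2.imwrite(f"pics/{n}0.png",c["pixels"]); print(n,c["fx"],c["fy"],c["cx"],c["cy"],c["extrinsics"],[k for k in c])
E
```

```text
pics
station.py
{'time_s': 0.0, 'qpos': array([ 1.25337220e+00,  3.00481018e-01,  1.52162369e+00, -2.94145374e-05,
        1.32070828e+00, -6.65792878e-02]), 'joint_vel': array([ 6.91804616e-04, -5.40066207e-04, -1.85311089e-04, -1.62618402e-03,
        1.95416778e-04,  1.77567758e-05]), 'tau': array([ 1.05215739e-03, -5.31799614e+01, -3.52737987e+01,  7.08626490e-02,
        2.43437866e-02, -8.79863615e-05]), 'ee_pos': array([0.13644058, 0.53254215, 0.22686286]), 'eef_rot': array([-3.14037313e+00, -5.27611008e-05,  2.89075508e+00]), 'force': array([ 0.12101512,  0.14907897, -0.30865069]), 'moment': array([ 0.01662682, -0.03969315,  0.04222033]), 'grip_force': 0.0, 'grip_width': 0.0940473667007973} 0.022
side 405.2768622255857 405.2768622255857 261.8778897182254 193.84880995109307 [[ 9.97420875e-01  4.34183951e-02 -5.71527859e-02  4.63975310e-01]
 [-7.17717287e-02  6.10505766e-01 -7.88753148e-01 -9.49991443e-01]
 [ 6.45709534e-04  7.90820809e-01  6.12047409e-01  7.48434220e-01]
 [ 0.00000000e+00  0.00000000e+00  0.00000000e+00  1.00000000e+00]] ['pixels', 'fx', 'fy', 'cx', 'cy', 'extrinsics']
top 357.38703919610737 357.38703919610737 252.50248800663556 191.75288118658932 [[ 0.00104835  0.97318777 -0.23000973  0.30974582]
 [-0.99999647  0.00158196  0.00213558 -0.093028  ]
 [ 0.00244219  0.23000668  0.97318599  0.99455808]
 [ 0.          0.          0.          1.        ]] ['pixels', 'fx', 'fy', 'cx', 'cy', 'extrinsics']
```

View pics/top0.png

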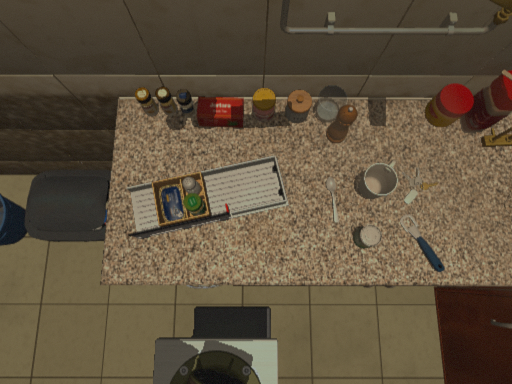

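View pics/side0.png

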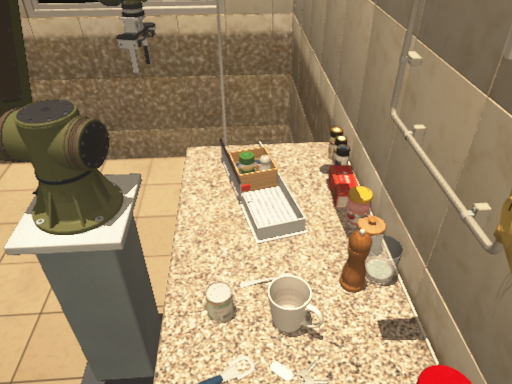

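The top view shows the dock from about (130,210) at the loading end to (283,175) at the bay end. The carrier is at about (180,197) and the red tab near (228,209). The mug is at (380,180), the tin at (367,236) and the spoon at (334,200). I'll zoom in.

```bash
python3 - <<'E'
import cv2
a=cv2.imread("pics/top0.png")[145:245,115:300]
cv2.imwrite("pics/c1.png",cv2.resize(a,None,fx=4,fy=4,interpolation=cv2.INTER_CUBIC))
a=cv2.imread("pics/side0.png")[130:245,210:315]
cv2.imwrite("pics/c2.png",cv2.resize(a,None,fx=5,fy=5,interpolation=cv2.INTER_CUBIC))
E
```

```text
(no output)
```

View pics/c1.png

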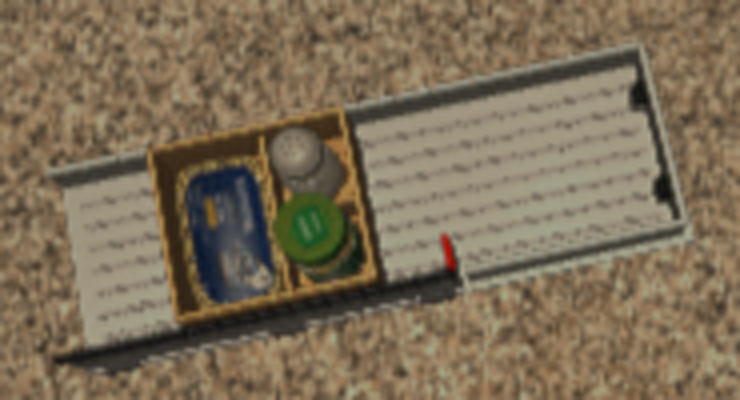

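View pics/c2.png

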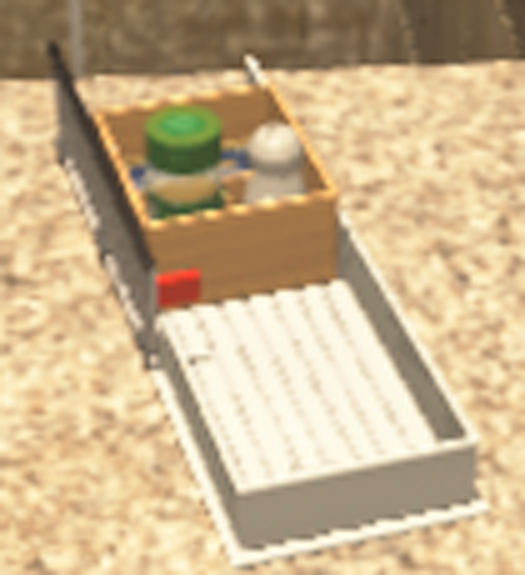

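The crops show the far rail's top running (50,172)–(640,46) in c1. The gate edge runs (62,358)–(455,272) and the red tab is at (448,252). The carrier rim corners are (150,148), (345,110), (380,285) and (178,325). The same features are visible in the side crop. I'll triangulate them next.

```bash
cat > h.py <<'E'
import numpy as np
K={'side':(405.277,261.878,193.849,np.array([[ 9.97420875e-01,4.34183951e-02,-5.71527859e-02,4.63975310e-01],[-7.17717287e-02,6.10505766e-01,-7.88753148e-01,-9.49991443e-01],[6.45709534e-04,7.90820809e-01,6.12047409e-01,7.48434220e-01]])),
'top':(357.387,252.502,191.753,np.array([[0.00104835,0.97318777,-0.23000973,0.30974582],[-0.99999647,0.00158196,0.00213558,-0.093028],[0.00244219,0.23000668,0.97318599,0.99455808]]))}
def ray(n,u,v):
    f,cx,cy,E=K[n]; d=E[:,:3]@np.array([(u-cx)/f,-(v-cy)/f,-1]); return E[:,3],d/np.linalg.norm(d)
def plane(n,u,v,z):
    o,d=ray(n,u,v); return o+d*(z-o[2])/d[2]
def tri(pt,ps):
    (o1,d1),(o2,d2)=ray('top',*pt),ray('side',*ps)
    s=np.linalg.lstsq(np.c_[d1,-d2],o2-o1,rcond=None)[0]
    a,b=o1+s[0]*d1,o2+s[1]*d2; return (a+b)/2,np.linalg.norm(a-b)
T=lambda x,y:((x+.5)/4+115-.5,(y+.5)/4+145-.5)
S=lambda x,y:((x+.5)/5+210-.5,(y+.5)/5+130-.5)
E
python3 - <<'E'
from h import *
np.set_printoptions(precision=4,suppress=True)
P=dict(gateRear=((62,358),(53,45),.084),gateFront=((455,272),(152,265),.084),railFarEnd=((640,46),(475,440),.051),railNearEnd=((688,235),(238,490),.051),
cRN=((178,325),(97,115),.072),cRF=((150,148),(270,88),.072),cNF=((345,110),(335,192),.072),cNN=((380,285),(150,222),.072))
W={}
for k,(t,s,z) in P.items():
    p,e=tri(T(*t),S(*s)); W[k]=plane('top',*T(*t),z); print(k,p,round(e,4),W[k][:2],plane('side',*S(*s),z)[:2])
fl=plane('top',*T(50,172),.051); print('railFarRear',fl)
tab=plane('top',*T(448,240),.070);print('tab',tab)
d=W['railFarEnd']-fl; print('rail len',np.linalg.norm(d),np.arctan2(d[1],d[0]))
d=W['gateFront']-W['gateRear'];print('gate len',np.linalg.norm(d),np.arctan2(d[1],d[0]))
d=W['cNF']-W['cRF'];e=W['cRF']-W['cRN'];print('carr',np.linalg.norm(d),np.linalg.norm(e),np.arctan2(d[1],d[0]))
d=W['railFarEnd']-W['railNearEnd'];print('end wid',np.linalg.norm(d),np.arctan2(d[1],d[0])-np.pi/2)
E
```

```text
gateRear [0.4129 0.2177 0.0791] 0.0027 [0.4137 0.2163] [0.4119 0.2086]
gateFront [ 0.4696 -0.0326  0.0799] 0.0011 [ 0.4695 -0.0328] [ 0.4691 -0.0385]
railFarEnd [ 0.6347 -0.1567  0.0481] 0.0016 [ 0.6346 -0.1565] [ 0.6332 -0.1603]
railNearEnd [ 0.5045 -0.1871  0.0475] 0.006 [ 0.5007 -0.187 ] [ 0.5072 -0.19  ]
cRN [0.4382 0.1485 0.0666] 0.0019 [0.4365 0.1469] [0.4394 0.1401]
cRF [0.5534 0.1736 0.0676] 0.0055 [0.5551 0.1728] [0.5502 0.1649]
cNF [0.5806 0.0435 0.0726] 0.0018 [0.5817 0.0437] [0.5798 0.0438]
cNN [0.466  0.0171 0.0735] 0.0066 [0.4629 0.0168] [0.4692 0.0205]
railFarRear [0.5437 0.2457 0.051 ]
tab [ 0.4933 -0.0269  0.07  ]
rail len 0.4122830625530764 -1.3485998639315366
gate len 0.2552186429634426 -1.3503108564302404
carr 0.1318535096434728 0.12142010179695287 -1.3675055280575337
end wid 0.1372828356264014 -1.3463614894912186
```

The manual's scale: shifts go in shares of 0.75 m and turns go in shares of pi rad. Converting my numbers, 0.137 rad is 0.0436.

```bash
cat >> h.py <<'E'
yaw=-1.349
X=np.array([np.cos(yaw),np.sin(yaw)]);Y=np.array([-X[1],X[0]])
R=np.c_[X,Y]
m=[((.4133,.2170),(-.214,-.0685)),((.4695,-.0327),(.048,-.0685)),((.6346,-.1567),(.209,.067)),((.5025,-.1871),(.209,-.067)),((.5437,.2457),(-.2135,.067))]
O=np.array([np.array(w)-R@np.array(d) for w,d in m])
org=O.mean(0)
dock=lambda w:R.T@(np.asarray(w)[:2]-org)
E
python3 - <<'E'
from h import *
from station import ctrl, viewer, job
np.set_printoptions(precision=4,suppress=True)
print(O,org)
for c in [(.4374,.1477),(.5542,.1732),(.5811,.0436),(.4645,.0170),(.4933,-.0269)]: print(dock(c))
print('tcp',dock(ctrl.get_obs()['ee_pos']))
E
```

```text
[[0.5272 0.0233]
 [0.5258 0.0292]
 [0.5233 0.0324]
 [0.5219 0.0315]
 [0.5253 0.0227]] [0.5247 0.0278]
[-0.1361 -0.0588]
[-0.1353  0.0608]
[-0.003   0.0585]
[-0.0027 -0.0611]
[ 0.0465 -0.0427]
tcp [-0.5778 -0.2677]
```

Request:
shift_gripper(
  plan={"ticks": [[0, 0, 0, 0, 0, 0.0436], [0, 0, 0, 0, 0, 0.0436], [0, 0, 0, 0, 0, 0.0436], [0, 0, 0, 0, 0, 0.0436], [0, 0, 0, 0, 0, 0.0436], [0, 0, 0, 0, 0, 0.0436], [0, 0, 0, 0, 0, 0.0436], [0, 0, 0, 0, 0, 0.0436], [0, 0, 0, 0, 0, 0]]},
  aperture=0.07,
)

```text
time_s: 1.0
ee_pos: [0.1365, 0.5327, 0.2272]
eef_rot: [-3.141, 0.0, 1.793]
force: [-0.4, 0.9, -0.4]
grip_width: 0.0699
grip_force: 0.0
```

To row units: -0.04 m is -0.0533, 0.0265 m is 0.0353.

Request:
shift_gripper(
  plan={"ticks": [[-0.0533, 0.0353, 0, 0, 0, 0], [-0.0533, 0.0353, 0, 0, 0, 0], [-0.0533, 0.0353, 0, 0, 0, 0], [-0.0533, 0.0353, 0, 0, 0, 0], [-0.0533, 0.0353, 0, 0, 0, 0], [-0.0533, 0.0353, 0, 0, 0, 0], [-0.0533, 0.0353, 0, 0, 0, 0], [-0.0533, 0.0353, 0, 0, 0, 0], [-0.0533, 0.0353, 0, 0, 0, 0], [-0.0533, 0.0353, 0, 0, 0, 0]]},
)

```text
time_s: 2.0
ee_pos: [0.4849, 0.1999, 0.2274]
eef_rot: [3.142, -0.0, 1.799]
force: [0.3, 1.0, 0.8]
grip_width: 0.07
grip_force: 0.0
```

Request:
shift_gripper(
  plan={"ticks": [[0, 0, 0, 0, 0, 0], [0, 0, 0, 0, 0, 0]]},
)

```text
time_s: 2.2
ee_pos: [0.4839, 0.2011, 0.227]
eef_rot: [-3.141, -0.0, 1.796]
force: [-0.4, -0.1, 0.0]
grip_width: 0.0706
grip_force: 0.0
```

```bash
python3 - <<'E'
from h import *
from station import ctrl, viewer, job
import cv2
p=ctrl.get_obs()['ee_pos'];print('tcp',dock(p),p[2]-.022)
cs=[cv2.resize(viewer.camera(n)["pixels"][130:250,a:a+200],None,fx=2,fy=2.5) for n,a in(("top",100),("side",150))]
cv2.imwrite("pics/d1.png",np.hstack(cs))
E
```

```text
tcp [-0.17795019 -0.00168807] 0.20499417618887064
```

View pics/d1.png

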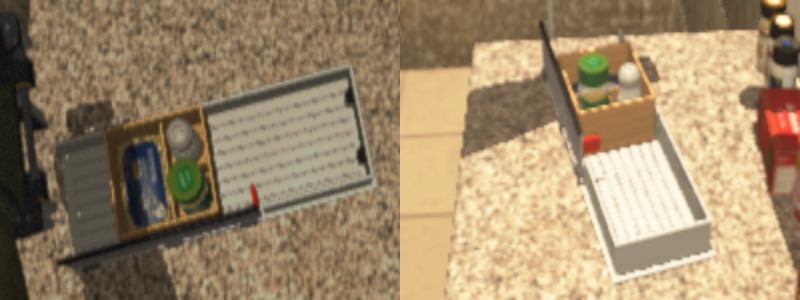

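The gripper hangs over the loading end, clear of the carrier, and the fingers appear at about (20,130) in the top half. I'll descend.

To row units: 0.033 m is 0.044.

Request:
shift_gripper(
  plan={"ticks": [[0, 0, 0.044, 0, 0, 0], [0, 0, 0.044, 0, 0, 0], [0, 0, 0.044, 0, 0, 0], [0, 0, 0.044, 0, 0, 0], [0, 0, 0.044, 0, 0, 0], [0, 0, 0, 0, 0, 0], [0, 0, 0, 0, 0, 0]]},
)

```text
time_s: 3.0
ee_pos: [0.4835, 0.2025, 0.0634]
eef_rot: [-3.142, -0.0, 1.797]
force: [0.5, -0.2, -0.2]
grip_width: 0.0698
grip_force: 0.0
```

```bash
python3 - <<'E'
from h import *
from station import ctrl, viewer, job
import cv2
p=ctrl.get_obs()['ee_pos'];print('tcp',dock(p),p[2]-.022)
cs=[cv2.resize(viewer.camera(n)["pixels"][130:250,a:a+200],None,fx=2,fy=2.5) for n,a in(("top",100),("side",150))]
cv2.imwrite("pics/d2.png",np.hstack(cs))
E
```

```text
tcp [-0.17944335 -0.00175772] 0.041358527354035286
```

View pics/d2.png

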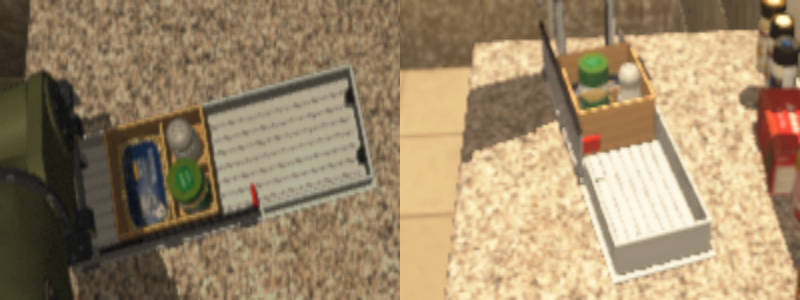

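The fingers stand in the lane behind the carrier, inside the gate. Next I'll push the gate open.

To row units: -0.01 m is -0.0133, -0.008 m is -0.0107.

Request:
shift_gripper(
  plan={"ticks": [[0, -0.0107, 0, 0, 0, 0], [0, -0.0107, 0, 0, 0, 0], [0, -0.0107, 0, 0, 0, 0], [0, -0.0107, 0, 0, 0, 0], [0, -0.0133, 0, 0, 0, 0], [0, 0, 0, 0, 0, 0], [0, 0, 0, 0, 0, 0], [0, 0, 0, 0, 0, 0]]},
)

```text
time_s: 3.9
ee_pos: [0.443, 0.1924, 0.0626]
eef_rot: [3.141, -0.0, 1.795]
force: [0.7, -0.1, 2.6]
grip_width: 0.07
grip_force: 1.1
```

```bash
python3 - <<'E'
from h import *
from station import ctrl, viewer, job
import cv2
o=ctrl.get_obs();p=o['ee_pos'];print('tcp',dock(p),p[2]-.022,'F',R.T@o['force'][:2])
cs=[cv2.resize(viewer.camera(n)["pixels"][130:250,a:a+200],None,fx=2,fy=2.5) for n,a in(("top",100),("side",150))]
cv2.imwrite("pics/d3.png",np.hstack(cs))
E
```

```text
tcp [-0.1784699  -0.04347378] 0.040605903482561954 F [0.20231599 0.6264046 ]
```

View pics/d3.png

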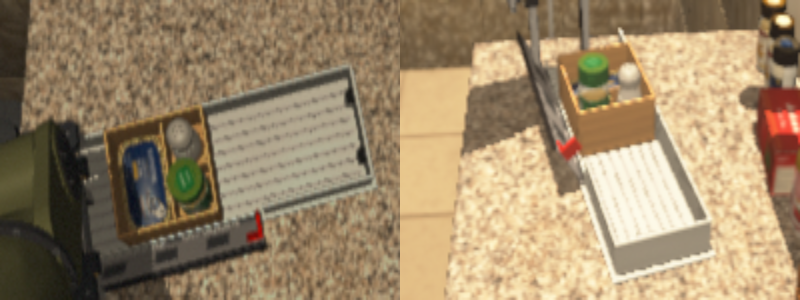

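The gate is tipped outward. Its front top corner is at about (268,243) in the top half and the tab at (258,228). I'll work out the angle.

```bash
python3 - <<'E'
from h import *
for a in (.4,.5,.6,.65,.7,.8):
    z=.010+.074*np.cos(a); w=plane('top',234,227.2,z); print(a,'seen y',dock(w)[1].round(4),'pred',(-.069-.074*np.sin(a)).round(4))
E
```

```text
0.4 seen y -0.1065 pred -0.0978
0.5 seen y -0.106 pred -0.1045
0.6 seen y -0.1055 pred -0.1108
0.65 seen y -0.1052 pred -0.1138
0.7 seen y -0.1049 pred -0.1167
0.8 seen y -0.1042 pred -0.1221
```

To row units: -0.01 m is -0.0133, -0.005 m is -0.0067.

Request:
shift_gripper(
  plan={"ticks": [[0, -0.0067, 0, 0, 0, 0], [-0.0133, 0, 0, 0, 0, 0], [-0.0133, 0, 0, 0, 0, 0], [-0.0133, 0, 0, 0, 0, 0], [-0.0133, 0, 0, 0, 0, 0], [-0.0067, 0, 0, 0, 0, 0], [-0.0067, 0, 0, 0, 0, 0], [-0.0067, 0, 0, 0, 0, 0], [0, 0, 0, 0, 0, 0]]},
)

```text
time_s: 4.9
ee_pos: [0.4503, 0.1368, 0.0625]
eef_rot: [-3.142, 0.0, 1.794]
force: [2.1, -1.8, 1.7]
grip_width: 0.0698
grip_force: 1.0
```

```bash
python3 - <<'E'
from h import *
from station import ctrl, viewer, job
import cv2
o=ctrl.get_obs();p=o['ee_pos'];print('tcp',dock(p),p[2]-.022,'F',R.T@o['force'][:2])
cs=[cv2.resize(viewer.camera(n)["pixels"][130:250,a:a+200],None,fx=2,fy=2.5) for n,a in(("top",100),("side",150))]
cv2.imwrite("pics/d4.png",np.hstack(cs))
E
```

```text
tcp [-0.12262942 -0.0485871 ] 0.040463948381914194 F [2.24939618 1.60804329]
```

View pics/d4.png

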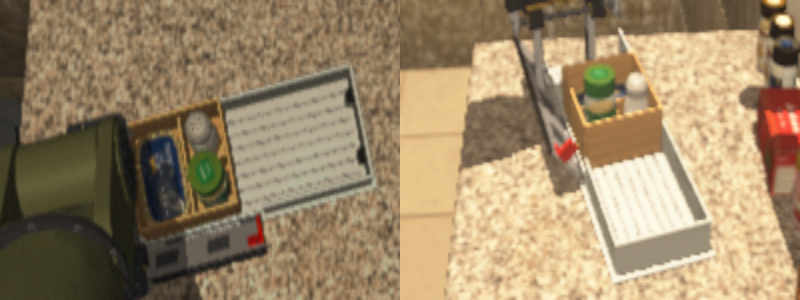

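The carrier has moved about 25 mm without turning, and the tab at (258,235) is clear of its nose at (240,205). I'll push on past the tab.

To row units: -0.007 m is -0.0093.

Request:
shift_gripper(
  plan={"ticks": [[-0.0093, 0, 0, 0, 0, 0], [-0.0093, 0, 0, 0, 0, 0], [-0.0093, 0, 0, 0, 0, 0], [-0.0093, 0, 0, 0, 0, 0], [-0.0093, 0, 0, 0, 0, 0], [-0.0093, 0, 0, 0, 0, 0], [-0.0093, 0, 0, 0, 0, 0], [-0.0093, 0, 0, 0, 0, 0], [0, 0, 0, 0, 0, 0], [0, 0, 0, 0, 0, 0]]},
)

```text
time_s: 6.0
ee_pos: [0.4626, 0.0828, 0.0624]
eef_rot: [-3.142, 0.0, 1.795]
force: [1.5, -1.1, 1.1]
grip_width: 0.0699
grip_force: 1.0
```

```bash
python3 - <<'E'
from h import *
from station import ctrl, viewer, job
import cv2
o=ctrl.get_obs();p=o['ee_pos'];print('tcp',dock(p),p[2]-.022,'F',R.T@o['force'][:2])
cs=[cv2.resize(viewer.camera(n)["pixels"][130:250,a:a+200],None,fx=2,fy=2.5) for n,a in(("top",100),("side",150))]
cv2.imwrite("pics/d5.png",np.hstack(cs))
E
```

```text
tcp [-0.06723452 -0.04849254] 0.040435914062486436 F [1.43585361 1.2465096 ]
```

View pics/d5.png

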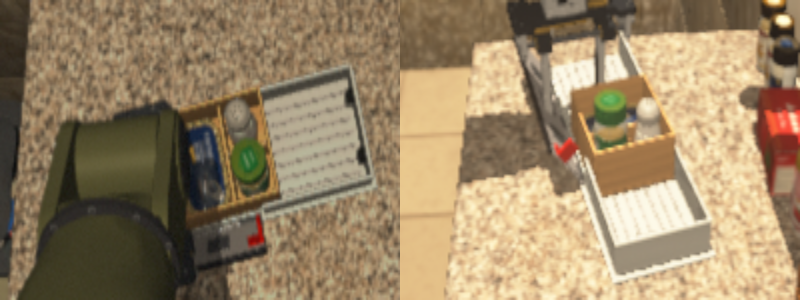

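The carrier's nose at (270,190) is well past the tab at (258,232). Finger A would run into the tab further on. I'll let the gate rest against the carrier's side, close the fingers and push centrally.

To row units: 0.008 m is 0.0107, 0.006 m is 0.008.

Request:
shift_gripper(
  plan={"ticks": [[0.008, 0, 0, 0, 0, 0], [0, 0.0107, 0, 0, 0, 0], [0, 0.0107, 0, 0, 0, 0], [0, 0.0107, 0, 0, 0, 0], [0, 0.0107, 0, 0, 0, 0], [0, 0.0107, 0, 0, 0, 0], [0, 0.0107, 0, 0, 0, 0], [0, 0, 0, 0, 0, 0]]},
)

```text
time_s: 6.9
ee_pos: [0.5088, 0.0996, 0.0623]
eef_rot: [3.141, 0.0, 1.795]
force: [-0.1, 0.0, -0.5]
grip_width: 0.0697
grip_force: 0.0
```

Request:
shift_gripper(
  plan={"ticks": [[0, 0, 0, 0, 0, 0], [0, 0, 0, 0, 0, 0], [0, 0, 0, 0, 0, 0], [0, 0, 0, 0, 0, 0], [0, 0, 0, 0, 0, 0], [0, 0, 0, 0, 0, 0]]},
  aperture=0,
  grip_n=5,
)

```text
time_s: 7.5
ee_pos: [0.508, 0.0995, 0.0625]
eef_rot: [3.141, 0.0, 1.795]
force: [0.2, 0.6, -0.7]
grip_width: 0.0256
grip_force: 0.0
```

Request:
shift_gripper(
  plan={"ticks": [[-0.0133, 0, 0, 0, 0, 0], [-0.0133, 0, 0, 0, 0, 0], [-0.0133, 0, 0, 0, 0, 0], [-0.0133, 0, 0, 0, 0, 0], [-0.0133, 0, 0, 0, 0, 0], [-0.0133, 0, 0, 0, 0, 0], [-0.0133, 0, 0, 0, 0, 0], [-0.0133, 0, 0, 0, 0, 0], [0, 0, 0, 0, 0, 0], [0, 0, 0, 0, 0, 0]]},
)

```text
time_s: 8.5
ee_pos: [0.5257, 0.021, 0.0624]
eef_rot: [-3.141, 0.0, 1.794]
force: [-0.7, -0.2, 0.0]
grip_width: 0.0007
grip_force: 0.0
```

```bash
python3 - <<'E'
from h import *
from station import ctrl, viewer, job
import cv2
o=ctrl.get_obs();p=o['ee_pos'];print('tcp',dock(p),p[2]-.022,'F',R.T@o['force'][:2])
cs=[cv2.resize(viewer.camera(n)["pixels"][130:250,a:a+200],None,fx=2,fy=2.5) for n,a in(("top",100),("side",150))]
cv2.imwrite("pics/d6.png",np.hstack(cs))
E
```

```text
tcp [ 0.00692443 -0.00054572] 0.040353276404642584 F [ 0.02682779 -0.70230593]
```

View pics/d6.png

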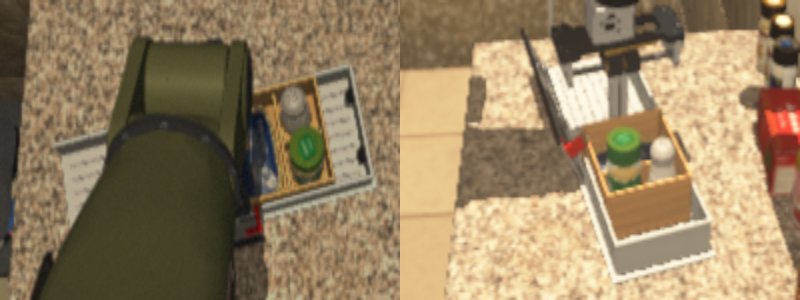

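The carrier sits square in the lane, with the tab resting on its side at (250,222). About 45 mm remain.

To row units: -0.008 m is -0.0107, -0.004 m is -0.0053.

Request:
shift_gripper(
  plan={"ticks": [[-0.0107, 0, 0, 0, 0, 0], [-0.0107, 0, 0, 0, 0, 0], [-0.0107, 0, 0, 0, 0, 0], [-0.0107, 0, 0, 0, 0, 0], [-0.0053, 0, 0, 0, 0, 0], [-0.0027, 0, 0, 0, 0, 0], [0, 0, 0, 0, 0, 0], [0, 0, 0, 0, 0, 0]]},
)

```text
time_s: 9.4
ee_pos: [0.5343, -0.0158, 0.0625]
eef_rot: [3.142, 0.0, 1.795]
force: [0.0, 0.1, -0.2]
grip_width: 0.0004
grip_force: 0.0
```

Request:
shift_gripper(
  plan={"ticks": [[-0.0027, 0, 0, 0, 0, 0], [-0.0013, 0, 0, 0, 0, 0], [0, 0, 0, 0, 0, 0]]},
)

```text
time_s: 9.7
ee_pos: [0.5349, -0.0184, 0.0625]
eef_rot: [-3.142, -0.0, 1.795]
force: [-1.6, 4.9, 2.2]
grip_width: 0.0008
grip_force: 2.0
```

Request:
shift_gripper(
  plan={"ticks": [[-0.0027, 0, 0, 0, 0, 0], [0, 0, 0, 0, 0, 0]]},
)

```text
time_s: 9.9
ee_pos: [0.5353, -0.0201, 0.0625]
eef_rot: [-3.141, -0.001, 1.795]
force: [-1.9, 6.9, 1.8]
grip_width: 0.0004
grip_force: 3.2
```

```bash
python3 - <<'E'
from h import *
from station import ctrl, viewer, job
import cv2
o=ctrl.get_obs();p=o['ee_pos'];print('tcp',dock(p),p[2]-.022,'F',R.T@o['force'][:2])
cs=[cv2.resize(viewer.camera(n)["pixels"][130:250,a:a+133],None,fx=3,fy=3) for n,a in(("top",180),("side",200))]
cv2.imwrite("pics/d7.png",np.hstack(cs))
E
```

```text
tcp [ 0.04906418 -0.00021637] 0.040515549651670764 F [-7.1196753  -0.39121929]
```

View pics/d7.png

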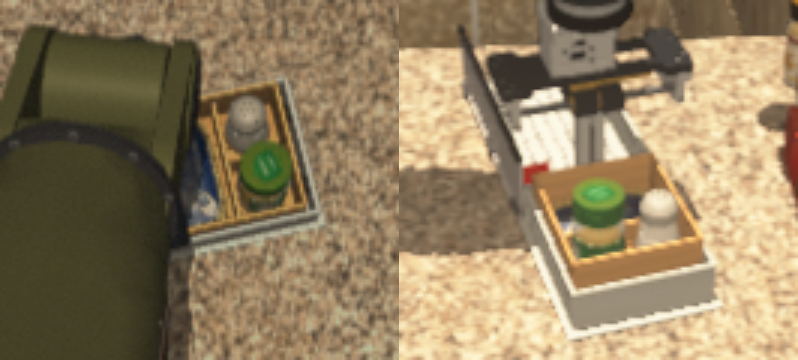

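The nose is against the bumpers: the force climbs from 0 to 7 N. The tab at (535,172) is behind the carrier's rear and the gate has swung shut. One more small press, then I'll back off and look.

To row units: -0.002 m is -0.0027.

Request:
shift_gripper(
  plan={"ticks": [[-0.0027, 0, 0, 0, 0, 0], [-0.0027, 0, 0, 0, 0, 0], [0, 0, 0, 0, 0, 0], [0, 0, 0, 0, 0, 0]]},
)

```text
time_s: 10.4
ee_pos: [0.5353, -0.0204, 0.0626]
eef_rot: [-3.14, -0.006, 1.796]
force: [-10.1, 35.7, 11.9]
grip_width: 0.0001
grip_force: 18.7
```

Request:
shift_gripper(
  plan={"ticks": [[0.0107, 0, 0, 0, 0, 0], [0.0107, 0, 0, 0, 0, 0], [0.0107, 0, 0, 0, 0, 0], [0, 0, -0.04, 0, 0, 0], [0, 0, -0.0533, 0, 0, 0], [0, 0, -0.0533, 0, 0, 0], [0, 0, -0.0533, 0, 0, 0], [0.04, 0, -0.04, 0, 0, 0], [0.0533, 0, 0, 0, 0, 0], [0.0533, 0, 0, 0, 0, 0]]},
)

```text
time_s: 11.4
ee_pos: [0.5063, 0.1072, 0.2434]
eef_rot: [3.14, 0.001, 1.793]
force: [0.4, 0.4, 0.1]
grip_width: 0.0005
grip_force: 0.0
```

Request:
shift_gripper(
  plan={"ticks": [[0.0533, 0, 0, 0, 0, 0], [0.0533, 0, 0, 0, 0, 0], [0.0533, 0, 0, 0, 0, 0], [0.0533, 0, 0, 0, 0, 0], [0, 0, 0, 0, 0, 0], [0, 0, 0, 0, 0, 0], [0, 0, 0, 0, 0, 0]]},
)

```text
time_s: 12.1
ee_pos: [0.4712, 0.2615, 0.2424]
eef_rot: [3.142, 0.0, 1.794]
force: [-0.0, 0.3, -0.5]
grip_width: 0.0005
grip_force: 0.0
```

```bash
python3 - <<'E'
from h import *
from station import ctrl, viewer, job
import cv2
cs=[cv2.resize(viewer.camera(n)["pixels"][130:250,a:a+133],None,fx=3,fy=3,interpolation=cv2.INTER_CUBIC) for n,a in(("top",180),("side",200))]
cv2.imwrite("pics/d8.png",np.hstack(cs))
E
```

```text
(no output)
```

View pics/d8.png

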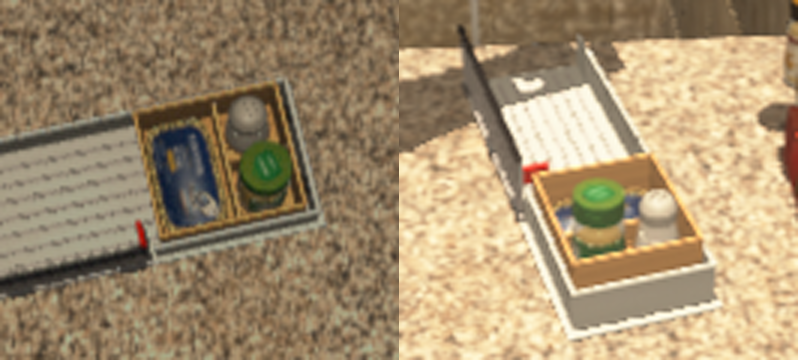

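The carrier is square in the bay against the bumpers, with its rear rim at (135,113)–(158,240). The tab at (142,236) is behind it and the gate is shut. The contents are upright and the robot is clear. I'll hand in.

```bash
python3 -c "
from station import ctrl, viewer, job
print(job.hand_in())"
```

```text
the job is handed in; nothing more can be done
None
```

The job is handed in at about 12 s of the 45 s allowed: the last pictures show the carrier home against the bumpers, the gate shut behind it, its contents in place and the arm clear; the hand-in gave back no verdict.

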